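# Pin the caddy's swing tray back on its hinge

## Task

The tray of the sink caddy was taken off for washing and has been set back loosely, swung open, with its ear over the hinge shoe. Take the hinge pin from the drying stand and thread it down through the ear and the shoe beneath until its head sits down on the ear, feeling for the hidden lower hole and never forcing the pin; then swing the tray shut, flush along the caddy's foot, and let go. Leave the vase, ramekin, brush, egg slicer and stopper where they are.

Things in the scene. Friction and masses are not known exactly. Their poses are not given: they have to be found in the camera images.
- caddy: Slim white plastic sink caddy, fixed on the sill. Origin at sill height, z up; its front looks along its own -x. A flat foot 10 mm high spans y -190 to 140 mm and x from -30 mm; a bin 130 mm high (dish brush up to 230 mm) stands on its wide part, x 0 to 85, y -40 to 140 mm. A grey hinge shoe sits on the front lip of the foot, at its narrow bare (-y) end.
- shoe_mid (a point): Middle of the shoe's adjustment range, a point fixed in the caddy (same axes) at x -16, y -115, z 30 mm, the height of the shoe's top. The shoe, 26 (x) by 100 mm (y), has one upright 11.5 mm hole in its middle, 20 mm deep. Clipped on stiffly, it may stand up to 20 mm either way along y from this point: where is not measured, and the tray's ear covers the hole.
- tray: Loose grey plastic tray, 0.2 to 0.4 kg, on the sill. Origin at sill height on the axis of the upright 12 mm hole in its hinge ear, z up. The ear is 34 mm square, from 31 to 39 mm above the sill (1 mm over the shoe). At first the tray is swung open 0.35 to 0.75 rad counter-clockwise from above, its hole 3 to 33 mm out of line with the shoe's; a pin in the ear drags it with 1 to 4 N.
- tray_box (a point): Centre of the tray's open box, 20 mm up; axes of the tray. The box is 39 mm high, walls 4 mm, 87 mm (x) by 160 mm (y): x -105 to -18, y 20 to 180 mm from the tray's origin. A pull lip 9 mm deep, 40 mm long sticks out at the top middle of its outer (-x) wall. Shut, its axes are parallel to the caddy's, its +x side along the foot's front lip, touching or up to 5 mm off it.
- pin_head (a point): Hinge pin, standing upright in one of two holes of the drying stand: centre of its head, a grey cylinder 18 mm across and 34 mm high (so the head's underside is 17 mm below this point, its top 17 mm above). A steel shank 9 mm across, its end chamfered by 1.5 mm, reaches 26 mm below the head. 45 g. Its z axis points up.
- pin_seat (a point): Centre of the underside of the pin's head, the face that comes to sit on the ear; same axes as the pin's head.
- stand: White drying stand, fixed: 50 mm (x) by 120 mm (y) by 40 mm high, origin at the centre of its underside; holes 12.5 mm wide and 32 mm deep at y = -32 and +32 mm. One holds the pin, its head resting on the stand's top, the other a bottle stopper.
- stopper: Steel bottle stopper with a ball on top, 28 mm high above the stand; origin at the underside of its 18 mm flange. Not needed.
- vase: Olive glass vase, 180 mm high, 86 mm across. Bystander; origin under its centre.
- ramekin: White ceramic ramekin, 84 mm across, 45 mm high. Bystander; origin under its centre.
- brush: Yellow silicone bottle brush lying flat, 265 mm long along its x, 45 mm high at the head (+x end). Bystander; origin near its middle, on the sill.
- slicer: Egg slicer, aluminium base with stainless wire frame, 135 by 92 by 38 mm. Bystander; origin under its centre.
Mind the look-alikes: they are no part of the job. What is shaped like the tray but green or purple is not meant.

How it is judged:
By the outcome, as a careful person would: the job done as asked, in the order asked, and still so for the second after the job is handed in, with the robot touching nothing.
It also fails if it takes over 64 s, if anything falls off the work surface, if the arm or the gripper's body presses on something with over 40 N, if the wrist force passes 120 N, or if a joint passes its speed limit or range.

## Robot

A 6-joint arm with a two-finger parallel gripper is mounted at the origin on the work surface. World frame = base frame: x ahead of the robot, y to its left, z up, the work surface at z = 0. Lengths are in mm, angles in degrees, forces in N, time in s.
With the tool pointing down it reaches from about 300 to 850 mm from the base axis. Payload 4.2 kg.
Tool frame: the origin (TCP) lies on the centre line of the jaws, within the pads' length; the fingertips stand 8 mm ahead of it and the grasp point (between the pads) lies 11 mm behind it; z points along the fingers, y is the line along which they close (so a half turn about z gives the same grasp; the last joint's range is limited). The gripper opens to 91 mm and grips with 3 to 60 N. Pads are 32 mm wide; open, the fingers measure 118 mm over their backs; the gripper's body (76 mm by 178 mm) begins 60 mm behind the grasp point.
Start: joints at [69.328, 18.312, 89.639, -0, 72.044, -1.146], TCP at [192.191, 541.945, 221.976] pointing down, gripper open.
Joint ranges: [-177.97, 177.97], [-48.28, 115.42], [12.27, 149.76], [-77.06, 257.06], [2.81, 150.46], [-146.56, 146.56]. Speed limits (degrees/s): [147.25, 147.25, 180, 180, 180, 180].

## Interface

Orientations are given as [roll, pitch, yaw] about the fixed x, y, z axes, in that order (R = Rz(yaw) Ry(pitch) Rx(roll)).
In Python, from workcell import telemetry, eyes, ticket gives the robot as it stands. The module is installed in compiled form; this text tells all that it offers.
- The arm moves only by the shell command python3 -m crank 'ROWS' [OPENING] [FORCE]. ROWS is JSON, a list of rows, each an object of numbers: "dx", "dy", "dz": the shift along the world's x, y, z normalised to -1 to 1, where 1 is 80 cm; "yaw": the turn about the world's z normalised to -1 to 1, where 1 is 5 degrees. A call has 1 to 10 rows; each row shifts and turns the commanded pose from where the row before left it; what a row does not reach is not made up. A row lasts 1/8 s, in which the tool goes at most 62.5 mm and 10.7 degrees, less where a joint would pass 70% of its speed; a pose out of reach is approached as far as the arm can. A call with a number of a shift or a turn outside -1 to 1 is refused whole. A call with a gripper value outside its range is refused whole. OPENING is the opening, from 0 (shut) to 1 (fully open), set as the call begins (- or left out, the last holds). The fingers move at their own pace and stop on an object; FORCE is the grip in N (left out, the last holds). Time passes only in rows, so rows that do not move let the fingers close. It gives the time, the measured TCP pose, the force, the opening and the grip force at its end, in the units of the state.
- telemetry.state(): the state, without advancing time (a new reading comes with each control period).
- eyes.grab_frame(name): name is "scene" or "top" or "wrist"; returns the picture (480x640x3 uint8, red, green, blue); there is no depth.
- eyes.calibration(name): a dict with "camera_matrix" (3x3 intrinsics, pixels), "k1" (the pictures are not rectified: a ray, as slopes to the right and down, at radius r is drawn at 1 + k1 r^2 times it, then the intrinsics apply), "world_from_camera" (4x4, takes a point from camera to world coordinates). Camera axes: x right, y down, z forward; pixel columns grow to the right and rows downward; lengths in mm; the calibration is good to about 2 mm. A picture is of the moment at which its call begins: read the wrist's pose just before it. calibration takes no time and is no camera call; for the wrist camera it gives the pose at the moment of the call.
- ticket.job_done(): hands the job in; it is judged then, once.
The state is a dict: "time_s": time; "qpos": joint angles; "qvel": joint speeds; "effort": joint torques, N m; "ee_pos": TCP position; "ee_rot": TCP orientation; "force": force on the tool from outside, world axes, zero at the start; "torque": the same for the moment, N m; "gripper_width": finger opening in mm; "gripper_force": force on a finger pad.
Only numpy, scipy, OpenCV 4.12 (cv2) and the standard library are available. Lean on these libraries where they do the work, as an engineer would, in place of code of your own. Each camera call takes 0.05 s, during which the arm holds its last target. There are 200 camera calls.

## Working session

There is one attempt and no reset: what is moved stays moved. The work goes in short steps, Python scripts to look and compute and a shell command to move; the robot and the scene stay as the last step left them, time stands still between calls to the robot, and variables do not carry over. Pictures are saved under pics/ and viewed, at most 10 in all, crops included, and the job is handed in when it is done.

```bash
mkdir -p pics && cat > h.py <<'E'
import numpy as np, cv2
from workcell import telemetry, eyes, ticket
def grab(n,f=None):
    c=eyes.calibration(n); im=eyes.grab_frame(n)
    if f: cv2.imwrite('pics/'+f+'.png',im[:,:,::-1])
    return im,c
def ray(c,u,v):
    K=np.array(c['camera_matrix']);x=(u-K[0,2])/K[0,0];y=(v-K[1,2])/K[1,1];a,b=x,y
    for _ in range(30):
        s=1+c['k1']*(a*a+b*b);a,b=x/s,y/s
    T=np.array(c['world_from_camera']);return T[:3,3],T[:3,:3]@np.array([a,b,1])
def plane(c,u,v,z):
    o,d=ray(c,u,v);return o+d*(z-o[2])/d[2]
def proj(c,p):
    T=np.linalg.inv(np.array(c['world_from_camera']));q=T[:3,:3]@np.array(p)+T[:3,3];a,b=q[0]/q[2],q[1]/q[2]
    s=1+c['k1']*(a*a+b*b);K=np.array(c['camera_matrix']);return K[0,0]*a*s+K[0,2],K[1,1]*b*s+K[1,2]
def comps(im,lo,hi,amin=30):
    m=cv2.inRange(cv2.cvtColor(im,cv2.COLOR_RGB2HSV),lo,hi)
    n,l,s,c=cv2.connectedComponentsWithStats(m);return m,[(i,s[i].tolist(),c[i].round(1).tolist()) for i in range(1,n) if s[i][4]>=amin],l
E
python3 - <<'E'
from h import *
for n in ('top','scene'):
    im,c=grab(n,n+'0'); print(n,np.array(c['world_from_camera']).round(2).tolist(),c['k1'],c['camera_matrix'])
print(telemetry.state())
E
```

```text
top [[-0.03, -0.99, 0.12, 361.9], [-1.0, 0.03, -0.02, 20.34], [0.01, -0.12, -0.99, 1052.69], [0.0, 0.0, 0.0, 1.0]] -0.08078000492092287 [[440.10047915   0.         323.9947724 ]
 [  0.         440.10047915 238.77218322]
 [  0.           0.           1.        ]]
scene [[-0.18, 0.66, -0.73, 1473.06], [0.98, 0.12, -0.13, 164.53], [0.0, -0.74, -0.67, 953.55], [0.0, 0.0, 0.0, 1.0]] 0.019694635557813332 [[589.67021568   0.         311.57904397]
 [  0.         589.67021568 237.49575816]
 [  0.           0.           1.        ]]
{'time_s': 0.1, 'qpos': array([ 6.93269037e+01,  1.83480612e+01,  8.96977802e+01, -8.62643261e-04,
        7.20420461e+01, -1.14546029e+00]), 'qvel': array([ 0.06652264, -0.05497931, -0.09597498, -0.08413025,  0.04428   ,
        0.00236206]), 'effort': array([ 3.58045627e-04, -4.13334632e+01, -2.32510900e+01,  7.27578322e-02,
        4.22143936e-02, -5.31575756e-05]), 'ee_pos': array([192.05332503, 541.53836698, 221.21457729]), 'ee_rot': array([-1.79912114e+02, -9.36888550e-04,  1.60472630e+02]), 'force': array([ 0.5175978 ,  0.51524801, -0.21880328]), 'torque': array([-0.06985406, -0.03121322, -0.03845061]), 'gripper_force': 0.0, 'gripper_width': 91.22315594117063}
```

View pics/top0.png

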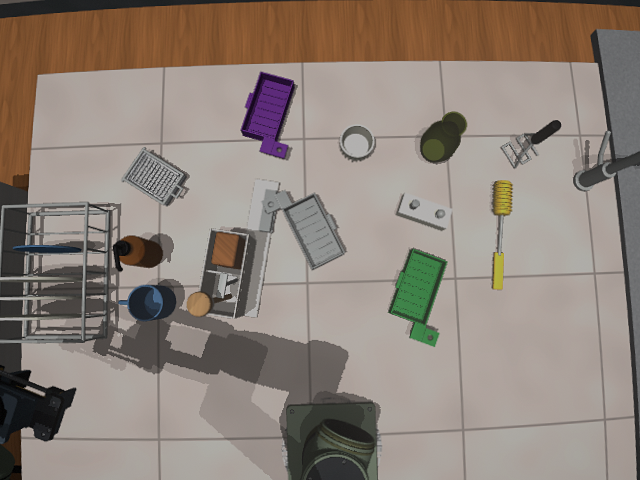

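View pics/scene0.png

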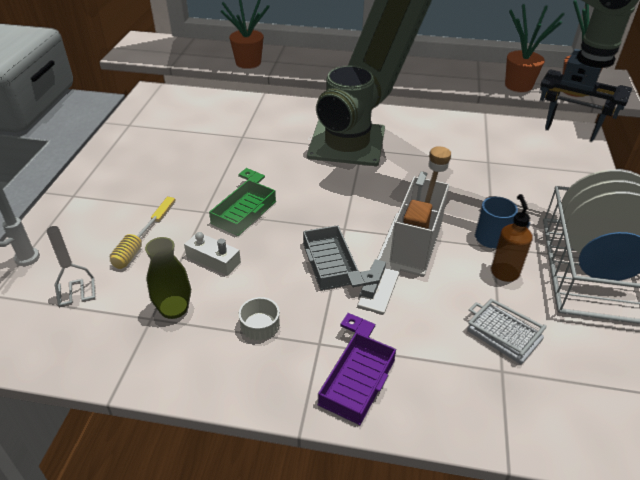

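Top: the grey tray's box is at (315,230) and its ear at (272,200), beside the white caddy with its bin at (225,270). The green tray (418,285) and purple tray (268,105) are the decoys. The stand is at (425,210), with two uprights at (414,204) and (440,213). An enlarged crop should show which one is the pin.

```bash
python3 - <<'E'
from h import *
t=cv2.imread('pics/top0.png');s=cv2.imread('pics/scene0.png')
a=cv2.resize(t[185:235,390:460],(400,286),interpolation=cv2.INTER_CUBIC)
b=cv2.resize(s[225:280,175:252],(400,286),interpolation=cv2.INTER_CUBIC)
c=cv2.resize(t[170:280,235:355],(327,300),interpolation=cv2.INTER_CUBIC)
d=cv2.resize(s[220:320,295:415],(360,300),interpolation=cv2.INTER_CUBIC)
o=np.zeros((590,800,3),np.uint8);o[:286,:400]=a;o[:286,400:]=b;o[290:,:327]=c;o[290:,400:760]=d
cv2.imwrite('pics/crop1.png',o)
E
```

```text
(no output)
```

View pics/crop1.png

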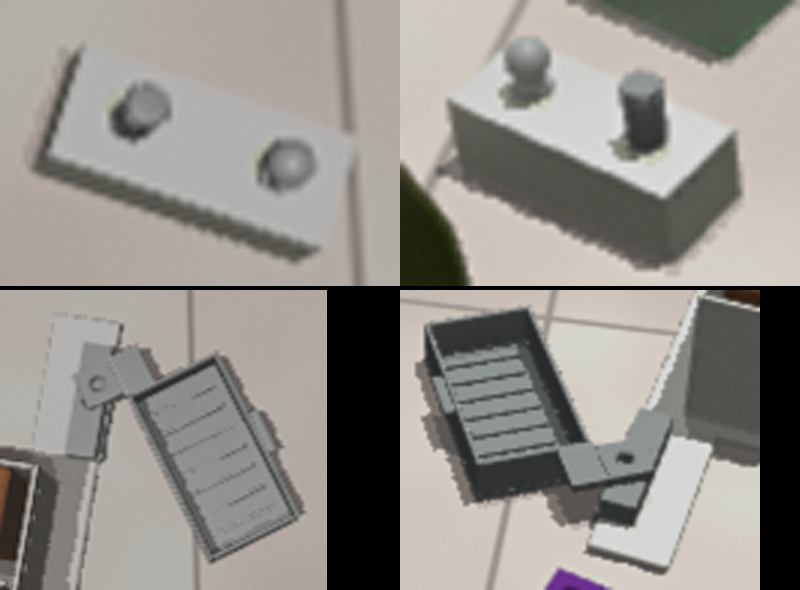

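The pin is the grey cylinder at top px (416,203), whose flat top and 34 mm head match the description. The ball at (440,213) is the stopper. The grey tray's ear hole shows at top (270.6,204) and scene (370,276).

```bash
python3 - <<'E'
from h import *
t=eyes.calibration('top');s=eyes.calibration('scene')
def C(x,y): return 235+x*120/327,170+(y-290)*110/300
def D(x,y): return 295+(x-400)/3,220+(y-290)/3
def A(x,y): return 390+x*70/400,185+y*50/286
def B(x,y): return 175+(x-400)*77/400,225+y*55/286
P=lambda *a:print(a[0],[q.round(1).tolist() for q in a[1:]])
P('pintop',plane(t,*A(150,103),74),plane(s,*B(642,82),74))
P('stopper z~60',plane(t,*A(290,162),60),plane(s,*B(527,55),60))
P('stand corners top z40',*[plane(t,*A(*q),40) for q in [(85,45),(352,140),(310,245),(45,155)]])
P('earhole',plane(t,*C(97,383),39),plane(s,*D(625,459),39))
P('foot far front/back T',plane(t,*C(123,323),10),plane(t,*C(62,316),10))
P('foot far S',plane(s,*D(662,567),10),plane(s,*D(590,547),10))
P('foot front near',plane(t,*C(75,590),10),plane(t,257,317,10))
P('shoe near end',plane(t,*C(68,452),30),plane(t,*C(100,458),30))
P('shoe far end T',plane(t,*C(85,343),30),plane(t,*C(112,346),30));P('S',plane(s,*D(602,500),30),plane(s,*D(635,508),30))
P('box corners z39',*[plane(t,*C(*q),39) for q in [(133,397),(215,353),(300,518),(212,560)]])
E
```

```text
pintop [[554.9, -209.7, 74.0], [559.0, -205.9, 74.0]]
stopper z~60 [[532.1, -268.9, 60.0], [536.7, -266.3, 60.0]]
stand corners top z40 [[586.6, -192.0, 40.0], [544.2, -301.4, 40.0], [500.8, -280.9, 40.0], [540.9, -173.0, 40.0]]
earhole [[567.9, 124.8, 39.0], [574.2, 127.8, 39.0]]
foot far front/back T [[627.4, 104.0, 10.0], [635.4, 158.2, 10.0]]
foot far S [[645.7, 163.5, 10.0], [636.5, 111.7, 10.0]]
foot front near [[392.1, 149.5, 10.0], [306.0, 163.8, 10.0]]
shoe near end [[510.0, 151.5, 30.0], [504.0, 124.0, 30.0]]
shoe far end T [[605.4, 135.7, 30.0], [602.1, 112.3, 30.0]]
S [[608.8, 115.8, 30.0], [612.2, 139.6, 30.0]]
box corners z39 [[554.8, 94.1, 39.0], [591.5, 22.7, 39.0], [446.9, -45.7, 39.0], [413.4, 29.9, 39.0]]
```

```bash
python3 -m crank '[{"dx":0.06,"dz":0.03,"yaw":1},{"dx":0.06,"dz":0.03,"yaw":0.8},{"dx":0.06,"dz":0.02},{"dx":0.06,"dy":-0.02,"dz":0.01},{"dx":0.06,"dy":-0.03},{"dx":0.04,"dy":-0.06},{"dx":0.03,"dy":-0.07},{"dx":0.03,"dy":-0.07},{"dy":-0.07},{"dy":-0.07}]' 0.49 40; python3 -m crank '[{"dy":-0.07},{"dy":-0.07},{"dy":-0.07},{"dy":-0.07},{"dy":-0.07},{"dy":-0.07},{"dy":-0.07,"dz":-0.02},{"dy":-0.05,"dz":-0.04},{"dz":-0.02},{}]'
```

```text
validation failed for argument at $[0]...
validation failed for argument at $[0]...
```

```bash
python3 -m crank '[{"dx":0.06,"dy":0,"dz":0.03,"yaw":1},{"dx":0.06,"dy":0,"dz":0.03,"yaw":0.8},{"dx":0.06,"dy":0,"dz":0.02,"yaw":0},{"dx":0.06,"dy":-0.02,"dz":0.01,"yaw":0},{"dx":0.06,"dy":-0.03,"dz":0,"yaw":0},{"dx":0.04,"dy":-0.06,"dz":0,"yaw":0},{"dx":0.03,"dy":-0.07,"dz":0,"yaw":0},{"dx":0.03,"dy":-0.07,"dz":0,"yaw":0},{"dx":0,"dy":-0.07,"dz":0,"yaw":0},{"dx":0,"dy":-0.07,"dz":0,"yaw":0}]' 0.49 40
```

```text
time_s: 1.35
ee_pos: [512.1, 227.9, 293.3]
ee_rot: [-180.0, -0.0, 169.5]
force: [0.5, -0.1, -1.1]
gripper_width: 45.1
gripper_force: 0.0
```

```bash
python3 -m crank '[{"dx":0.02,"dy":-0.07,"dz":0,"yaw":0},{"dx":0.02,"dy":-0.07,"dz":0,"yaw":0},{"dx":0,"dy":-0.04,"dz":0,"yaw":0},{"dx":0,"dy":0,"dz":0,"yaw":0}]'; python3 - <<'E'
from h import *
im,c=grab('wrist','w1');print(telemetry.state()['ee_pos'],np.array(c['world_from_camera']).round(2).tolist(),c['camera_matrix'][0][0])
for p in [(571,126,39),(557,132,30),(512,0,39)]: print(proj(c,p))
E
```

```text
time_s: 1.85
ee_pos: [544.1, 84.0, 293.6]
ee_rot: [-180.0, -0.1, 169.3]
force: [0.0, 0.2, -0.3]
gripper_width: 44.6
gripper_force: 0.0
[544.05923886  85.43687975 293.65853912] [[0.19, 0.95, 0.24, 476.21], [0.98, -0.18, -0.05, 96.58], [0.0, 0.25, -0.97, 457.1], [0.0, 0.0, 0.0, 1.0]] 425.4789319396492
(np.float64(368.6136857643571), np.float64(222.73553707864247))
(np.float64(371.2916343065588), np.float64(206.58336230703873))
(np.float64(232.7470505161692), np.float64(188.49298305428457))
```

View pics/w1.png

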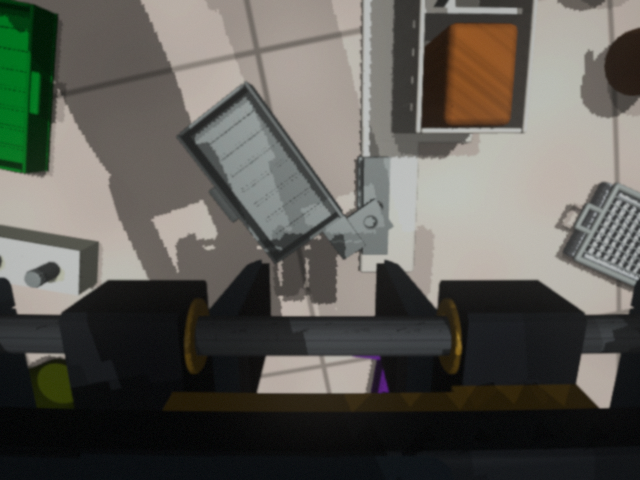

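Wrist view: the ear hole is at (371,222). The shoe runs from rows 157 to 253 (columns 362–389), and the foot's end is at (361,271)–(413,271).

```bash
python3 - <<'E'
from h import *
c=eyes.calibration('wrist')
P=lambda *a:print(a[0],[q.round(1).tolist() for q in a[1:]])
P('hole',plane(c,370.5,222,39));P('shoe ends',*[plane(c,u,v,30) for u,v in [(362,157),(389,157),(361,253),(388,253)]])
P('foot end',plane(c,361,271,10),plane(c,413,271,10));P('front',plane(c,363,20,10));P('pin top',plane(c,47,267,74))
im=cv2.imread('pics/w1.png');cv2.imwrite('pics/w1c.png',cv2.resize(im[140:280,320:430],(629,800))[:600*800//800])
t=cv2.cvtColor(im,cv2.COLOR_BGR2GRAY)
print(t[212:233:2,360:384:2]);print(t[240:276:2,366:386:4])
E
```

```text
hole [[570.6, 129.7, 39.0]]
shoe ends [[506.3, 132.5, 30.0], [511.2, 158.8, 30.0], [603.5, 115.4, 30.0], [608.7, 143.2, 30.0]]
foot end [[629.8, 112.9, 10.0], [640.6, 169.6, 10.0]]
front [[378.1, 156.8, 10.0]]
pin top [[548.6, -185.4, 74.0]]
[[147 146 147 146 146 144 144 145 147 146 139 124]
 [145 145 146 144 139 135 137 144 146 146 141 128]
 [145 145 143 126 111 108 100 115 138 144 145 138]
 [145 144 129 128 137 140 111  88 112 141 145 142]
 [144 139 126 141 146 144 137 114  90 133 144 143]
 [143 138 128 144 145 144 133  97  85 131 142 142]
 [145 139 121 133 143 142 127  73  96 136 145 142]
 [143 143 128 103 108 105  90  85 119 137 137 138]
 [144 143 143 125 108 102 103 117 125 125 122 122]
 [142 142 143 141 137 136 136 140 126 121 123 121]
 [134 128 138 138 137 138 130 136 126 121 120 121]]
[[119 118 120 121 118]
 [119 119 118 119 120]
 [114 118 119 118 118]
 [117 118 119 120 120]
 [118 118 119 119 118]
 [117 117 118 118 118]
 [118 119 120 117 117]
 [140 141 141 141 141]
 [184 184 184 185 184]
 [186 186 187 186 186]
 [186 187 187 188 183]
 [188 186 186 162 158]
 [187 187 183  52  48]
 [186 186 183  32  28]
 [184 186 182  33  28]
 [176 178 173  28  28]
 [144 144 141  30  28]
 [158 160 156  26  29]]
```

```bash
python3 -m crank '[{"dx":0,"dy":-0.07,"dz":0,"yaw":0},{"dx":0,"dy":-0.07,"dz":-0.01,"yaw":0},{"dx":0.01,"dy":-0.07,"dz":-0.03,"yaw":0},{"dx":0.01,"dy":-0.07,"dz":-0.03,"yaw":0},{"dx":0,"dy":-0.07,"dz":-0.03,"yaw":0},{"dx":0,"dy":-0.02,"dz":-0.04,"yaw":0},{"dx":0,"dy":0,"dz":-0.04,"yaw":0},{"dx":0,"dy":0,"dz":0,"yaw":0}]'; python3 - <<'E'
from h import *
im,c=grab('wrist','w2');print(telemetry.state()['ee_pos'])
print(proj(c,(557,-208,74)),proj(c,(557,-208,40)))
E
```

```text
time_s: 2.9
ee_pos: [559.0, -208.2, 147.3]
ee_rot: [179.9, -0.4, 169.5]
force: [-0.0, 0.6, 0.4]
gripper_width: 45.0
gripper_force: 0.0
[ 560.32765889 -208.70225108  149.35141472]
(np.float64(322.1914087287115), np.float64(252.70156453853943)) (np.float64(322.0819910718385), np.float64(238.78069796006972))
```

View pics/w2.png

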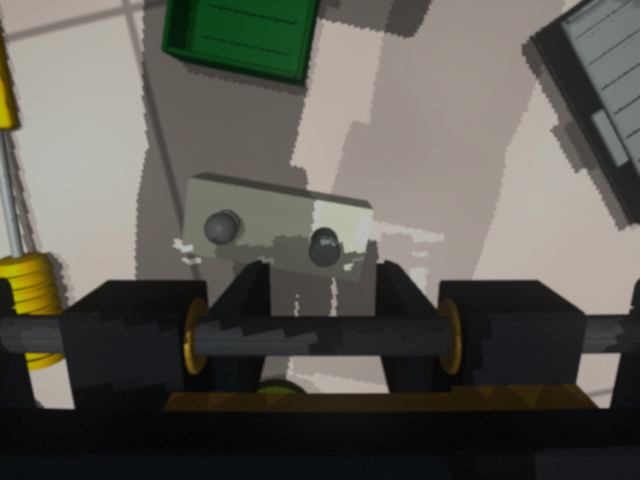

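The pin head top sits at about (325,251), within 2 mm of the prediction; the ball stopper is at (222,227). Going down to grasp.

```bash
python3 -m crank '[{"dx":-0.004,"dy":0.002,"dz":-0.03,"yaw":0},{"dx":0,"dy":0,"dz":-0.03,"yaw":0},{"dx":0,"dy":0,"dz":-0.03,"yaw":0},{"dx":0,"dy":0,"dz":-0.0225,"yaw":0},{"dx":0,"dy":0,"dz":-0.01,"yaw":0},{"dx":0,"dy":0,"dz":0,"yaw":0},{"dx":0,"dy":0,"dz":0,"yaw":0}]'; python3 -m crank '[{"dx":0,"dy":0,"dz":0,"yaw":0},{"dx":0,"dy":0,"dz":0,"yaw":0},{"dx":0,"dy":0,"dz":0,"yaw":0},{"dx":0,"dy":0,"dz":0,"yaw":0}]' 0.1 20; python3 -c "
from workcell import telemetry as t;print(t.state()['ee_pos'],t.state()['force'])"
```

```text
time_s: 3.82
ee_pos: [557.9, -208.5, 53.2]
ee_rot: [-180.0, 0.1, 169.5]
force: [0.1, -0.1, 0.4]
gripper_width: 44.6
gripper_force: 0.0
time_s: 4.32
ee_pos: [557.1, -208.5, 52.2]
ee_rot: [180.0, 0.0, 169.5]
force: [-1.0, 1.4, 1.0]
gripper_width: 17.5
gripper_force: 20.0
[ 557.07418091 -208.46995833   52.17339902] [-0.95899105  1.39960519  1.01035695]
```

```bash
python3 -m crank '[{"dx":0,"dy":0,"dz":0.02,"yaw":0},{"dx":0,"dy":0,"dz":0.03,"yaw":0},{"dx":0,"dy":0.05,"dz":0.025,"yaw":0},{"dx":0.005,"dy":0.07,"dz":0,"yaw":0},{"dx":0.005,"dy":0.07,"dz":0,"yaw":0},{"dx":0.0025,"dy":0.07,"dz":0,"yaw":0},{"dx":0.0025,"dy":0.07,"dz":0,"yaw":0},{"dx":0,"dy":0.07,"dz":0,"yaw":0},{"dx":0,"dy":0.02,"dz":-0.01,"yaw":0},{"dx":0,"dy":0,"dz":0,"yaw":0}]' - 40;python3 -m crank '[{"dx":0,"dy":0,"dz":0,"yaw":0}]'; python3 - <<'E'
from h import *
im,c=grab('wrist','w3');s=telemetry.state();print(s['ee_pos'],s['force'])
print(proj(c,(571,127.5,39)),proj(c,s['ee_pos']-[0,0,38]),proj(c,s['ee_pos']-[0,0,12]))
s2,_=grab('scene','s3');t,_=grab('top','t3')
o=np.zeros((600,800,3),np.uint8)
o[:300,:]=cv2.resize(im[160:310,200:600,::-1],(800,300))
o[300:,:400]=cv2.resize(s2[215:315,300:433,::-1],(400,300),interpolation=2);o[300:,400:]=cv2.resize(t[160:247,215:331,::-1],(400,300),interpolation=2)
cv2.imwrite('pics/c3.png',o)
E
```

```text
time_s: 5.58
ee_pos: [568.5, 127.8, 103.7]
ee_rot: [-179.9, -0.1, 169.6]
force: [0.7, -0.2, -0.9]
gripper_width: 17.0
gripper_force: 40.0
time_s: 5.7
ee_pos: [569.0, 126.1, 104.1]
ee_rot: [-180.0, -0.0, 169.4]
force: [-0.6, -0.3, -0.3]
gripper_width: 17.2
gripper_force: 40.0
[569.13839004 125.93105331 104.1919559 ] [ 0.94923255 -0.69475827  0.13756257]
(np.float64(325.89119666971266), np.float64(262.3081279184165)) (np.float64(322.5557826026188), np.float64(275.49832137374403)) (np.float64(322.57829687562696), np.float64(294.77269811551974))
```

View pics/c3.png

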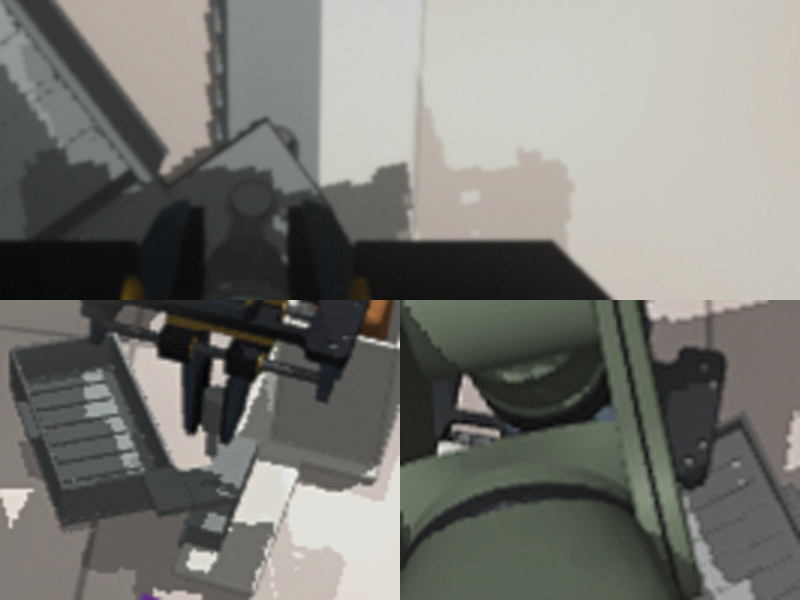

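```bash
python3 - <<'E'
from h import *
im=cv2.imread('pics/w3.png')[215:305,290:380]
o=cv2.convertScaleAbs(cv2.resize(im,(600,600),interpolation=2),alpha=2.2,beta=-60);cv2.imwrite('pics/c4.png',o)
E
```

```text
(no output)
```

View pics/c4.png

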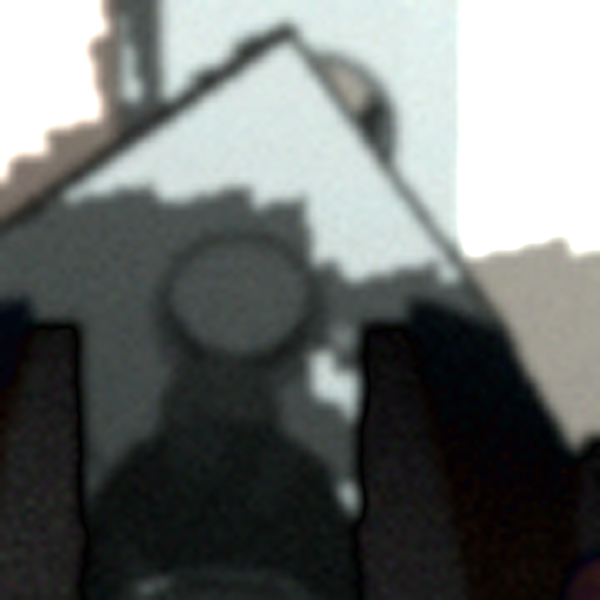

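Enlarged wrist view: the ear hole centre is at px (326,259.5) and the shank tip is just below it. An arc of the shoe's hole shows past the ear's edge, giving a centre near px (339,232).

```bash
python3 - <<'E'
from h import *
c=eyes.calibration('wrist');s=telemetry.state();print(s['ee_pos'])
h=plane(c,326,259.5,39);g=plane(c,339.4,232,30);print(h,g,g-h,np.linalg.norm((g-h)[:2]))
R=np.linalg.norm(proj(c,(571,127.5,30))-np.array(proj(c,(571,133.25,30))));print('r px',R*6.667)
E
```

```text
[569.20826178 126.10631053 104.22642611]
[569.64508471 127.86922133  39.        ] [557.57259019 138.00673598  30.        ] [-12.07249452  10.13751465  -9.        ] 15.76433719326382
r px 65.8351937074613
```

```bash
python3 -m crank '[{"dx":0.00125,"dy":0.002,"dz":-0.015,"yaw":0},{"dx":0,"dy":0,"dz":-0.01,"yaw":0},{"dx":0,"dy":0,"dz":0,"yaw":0},{"dx":0,"dy":0,"dz":-0.005,"yaw":0},{"dx":0,"dy":0,"dz":-0.003,"yaw":0},{"dx":0,"dy":0,"dz":0,"yaw":0}]';python3 -m crank '[{"dx":0,"dy":0,"dz":-0.003,"yaw":0},{"dx":0,"dy":0,"dz":0,"yaw":0}]'
```

```text
time_s: 6.6
ee_pos: [569.9, 129.2, 77.5]
ee_rot: [180.0, -0.0, 169.5]
force: [-0.1, 0.4, -0.6]
gripper_width: 17.2
gripper_force: 40.0
time_s: 6.85
ee_pos: [570.0, 129.1, 75.1]
ee_rot: [-180.0, 0.0, 169.5]
force: [-0.5, -0.1, -0.1]
gripper_width: 17.5
gripper_force: 40.0
```

```bash
python3 -m crank '[{"dx":0,"dy":-0.0005,"dz":-0.003,"yaw":0},{"dx":0,"dy":0,"dz":0,"yaw":0}]';python3 -m crank '[{"dx":0,"dy":0,"dz":-0.002,"yaw":0},{"dx":0,"dy":0,"dz":0,"yaw":0}]'
```

```text
time_s: 7.1
ee_pos: [569.8, 128.7, 72.5]
ee_rot: [-180.0, -0.0, 169.5]
force: [0.8, -0.1, -0.6]
gripper_width: 17.1
gripper_force: 40.0
time_s: 7.35
ee_pos: [569.9, 128.7, 71.0]
ee_rot: [-180.0, -0.0, 169.5]
force: [-0.2, -0.4, 0.1]
gripper_width: 17.2
gripper_force: 40.0
```

```bash
python3 -m crank '[{"dx":-0.0025,"dy":0.002,"dz":0,"yaw":0},{"dx":-0.0025,"dy":0.002,"dz":0,"yaw":0},{"dx":0,"dy":0,"dz":0,"yaw":0}]';python3 -m crank '[{"dx":-0.0025,"dy":0.002,"dz":0,"yaw":0},{"dx":-0.0025,"dy":0.002,"dz":0,"yaw":0},{"dx":-0.0025,"dy":0.002,"dz":0,"yaw":0},{"dx":-0.0025,"dy":0.0015,"dz":0,"yaw":0},{"dx":0,"dy":0,"dz":0,"yaw":0}]'
```

```text
time_s: 7.72
ee_pos: [565.7, 132.1, 71.2]
ee_rot: [180.0, -0.0, 169.5]
force: [0.0, 0.3, -0.2]
gripper_width: 17.0
gripper_force: 40.0
time_s: 8.35
ee_pos: [557.8, 138.2, 71.2]
ee_rot: [180.0, -0.0, 169.5]
force: [-0.6, -0.1, -0.4]
gripper_width: 17.5
gripper_force: 40.0
```

```bash
python3 -m crank '[{"dx":0,"dy":0,"dz":-0.0025,"yaw":0},{"dx":0,"dy":0,"dz":0,"yaw":0}]';python3 -m crank '[{"dx":0,"dy":0,"dz":-0.0015,"yaw":0},{"dx":0,"dy":0,"dz":0,"yaw":0}]'; python3 - <<'E'
from h import *
im,c=grab('wrist','w5');s2,_=grab('scene','s5');s=telemetry.state();print(s['ee_pos'],s['force'],[np.round(proj(c,s['ee_pos']-[0,0,k]),1) for k in (12,33,42)])
o=np.zeros((600,800,3),np.uint8)
o[:,:400]=cv2.convertScaleAbs(cv2.resize(im[180:330,275:375,::-1],(400,600),interpolation=2),alpha=2)
o[:,400:]=cv2.convertScaleAbs(cv2.resize(s2[230:320,340:400,::-1],(400,600),interpolation=2),alpha=1.5)
cv2.imwrite('pics/c5.png',o)
E
```

```text
time_s: 8.6
ee_pos: [557.8, 138.0, 68.9]
ee_rot: [-180.0, -0.0, 169.5]
force: [-0.0, -0.3, 0.1]
gripper_width: 17.0
gripper_force: 40.0
time_s: 8.85
ee_pos: [558.0, 137.9, 67.9]
ee_rot: [180.0, -0.0, 169.5]
force: [-0.1, 0.5, -0.5]
gripper_width: 17.6
gripper_force: 40.0
[557.99713765 137.94290865  67.94470799] [0.82769277 1.29960375 0.1850036 ] [array([322.9, 294.7]), array([322.8, 278.7]), array([322.8, 272.8])]
```

View pics/c5.png

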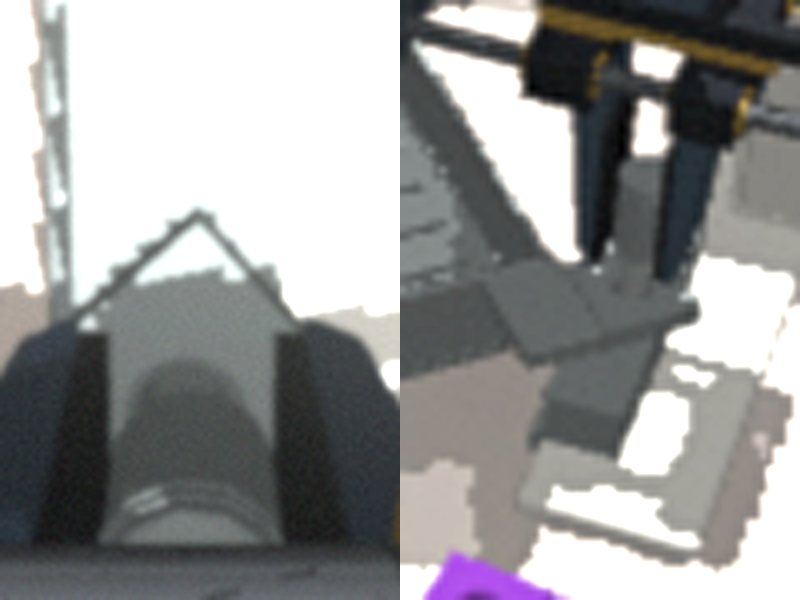

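The pin is in the ear, and the ear has come along with it; nothing is pressing yet with the tip at shoe-top height. Feeling further down in small steps.

```bash
python3 -m crank '[{"dx":0,"dy":0,"dz":-0.0015,"yaw":0},{"dx":0,"dy":0,"dz":0,"yaw":0}]';python3 -m crank '[{"dx":0,"dy":0,"dz":-0.0015,"yaw":0},{"dx":0,"dy":0,"dz":0,"yaw":0}]'
```

```text
time_s: 9.2
ee_pos: [558.0, 137.9, 66.7]
ee_rot: [180.0, 0.0, 169.5]
force: [-0.1, -0.0, -1.5]
gripper_width: 16.9
gripper_force: 40.0
time_s: 9.45
ee_pos: [558.1, 137.8, 65.5]
ee_rot: [-180.0, 0.0, 169.5]
force: [1.0, -0.8, 0.5]
gripper_width: 16.9
gripper_force: 40.0
```

```bash
python3 -m crank '[{"dx":0,"dy":0,"dz":-0.0025,"yaw":0},{"dx":0,"dy":0,"dz":0,"yaw":0}]';python3 -m crank '[{"dx":0,"dy":0,"dz":-0.0025,"yaw":0},{"dx":0,"dy":0,"dz":0,"yaw":0}]'
```

```text
time_s: 9.7
ee_pos: [558.0, 137.8, 63.4]
ee_rot: [-180.0, -0.0, 169.5]
force: [0.7, -1.7, -0.4]
gripper_width: 17.3
gripper_force: 40.0
time_s: 9.95
ee_pos: [558.0, 137.8, 61.4]
ee_rot: [-180.0, 0.0, 169.5]
force: [0.4, -1.3, -0.5]
gripper_width: 17.2
gripper_force: 40.0
```

```bash
python3 -m crank '[{"dx":0,"dy":0,"dz":-0.0025,"yaw":0},{"dx":0,"dy":0,"dz":0,"yaw":0}]'
```

```text
time_s: 10.2
ee_pos: [558.0, 137.8, 59.4]
ee_rot: [-180.0, 0.0, 169.5]
force: [1.1, -2.5, -0.4]
gripper_width: 17.0
gripper_force: 40.0
```

```bash
python3 -m crank '[{"dx":0,"dy":-0.001,"dz":-0.001,"yaw":0},{"dx":0,"dy":0,"dz":-0.0025,"yaw":0},{"dx":0,"dy":0,"dz":0,"yaw":0}]';python3 -m crank '[{"dx":0,"dy":0,"dz":-0.0025,"yaw":0},{"dx":0,"dy":0,"dz":0,"yaw":0}]'
```

```text
time_s: 10.58
ee_pos: [557.7, 137.4, 56.5]
ee_rot: [180.0, -0.0, 169.5]
force: [-0.4, -0.3, -1.1]
gripper_width: 16.8
gripper_force: 40.0
time_s: 10.82
ee_pos: [557.8, 137.2, 54.6]
ee_rot: [180.0, -0.0, 169.5]
force: [-0.3, -0.5, -1.2]
gripper_width: 17.3
gripper_force: 40.0
```

```bash
python3 -m crank '[{"dx":0,"dy":0,"dz":-0.0015,"yaw":0},{"dx":0,"dy":0,"dz":0,"yaw":0}]';python3 -m crank '[{"dx":0,"dy":0,"dz":-0.001,"yaw":0},{"dx":0,"dy":0,"dz":0,"yaw":0}]'
```

```text
time_s: 11.08
ee_pos: [557.9, 137.1, 53.5]
ee_rot: [180.0, -0.0, 169.5]
force: [-0.5, -0.0, 0.0]
gripper_width: 17.4
gripper_force: 40.0
time_s: 11.32
ee_pos: [557.9, 137.1, 52.7]
ee_rot: [180.0, -0.0, 169.5]
force: [0.3, -0.5, -0.9]
gripper_width: 17.6
gripper_force: 40.0
```

```bash
python3 -m crank '[{"dx":0,"dy":0,"dz":-0.001,"yaw":0},{"dx":0,"dy":0,"dz":0,"yaw":0}]';python3 -m crank '[{"dx":0,"dy":0,"dz":-0.0008,"yaw":0},{"dx":0,"dy":0,"dz":0,"yaw":0}]'
```

```text
time_s: 11.58
ee_pos: [558.0, 137.1, 51.9]
ee_rot: [180.0, -0.0, 169.5]
force: [0.2, 0.6, -1.0]
gripper_width: 17.1
gripper_force: 40.0
time_s: 11.82
ee_pos: [557.9, 137.1, 51.3]
ee_rot: [180.0, -0.0, 169.5]
force: [-0.3, 1.1, 0.4]
gripper_width: 17.2
gripper_force: 40.0
```

```bash
python3 -m crank '[{"dx":0,"dy":0,"dz":-0.0008,"yaw":0},{"dx":0,"dy":0,"dz":0,"yaw":0}]';python3 -m crank '[{"dx":0,"dy":0,"dz":-0.0005,"yaw":0},{"dx":0,"dy":0,"dz":0,"yaw":0}]'
```

```text
time_s: 12.08
ee_pos: [558.1, 137.2, 51.1]
ee_rot: [180.0, 0.0, 169.5]
force: [-1.1, -0.6, 3.9]
gripper_width: 17.1
gripper_force: 40.0
time_s: 12.32
ee_pos: [558.2, 137.3, 50.9]
ee_rot: [180.0, 0.0, 169.5]
force: [-1.0, -0.6, 5.2]
gripper_width: 16.9
gripper_force: 40.0
```

The pin seated at the predicted height with a soft contact of 4–5 N. Releasing, lifting clear, then standing off on the tray's outer side to measure the tray.

```bash
python3 -m crank '[{"dx":0,"dy":0,"dz":0,"yaw":0},{"dx":0,"dy":0,"dz":0,"yaw":0},{"dx":0,"dy":0,"dz":0,"yaw":0},{"dx":0,"dy":0,"dz":0.04,"yaw":0},{"dx":0,"dy":0,"dz":0.06,"yaw":0},{"dx":0,"dy":-0.06,"dz":0,"yaw":1},{"dx":-0.03,"dy":-0.06,"dz":0,"yaw":1},{"dx":-0.03,"dy":-0.06,"dz":0,"yaw":1},{"dx":-0.03,"dy":-0.06,"dz":0,"yaw":1},{"dx":-0.02,"dy":-0.06,"dz":0,"yaw":1}]' 0.45 40; python3 -m crank '[{"dx":0,"dy":0,"dz":0,"yaw":1},{"dx":0,"dy":0,"dz":0,"yaw":0}]' 0; python3 - <<'E'
from h import *
print(telemetry.state()['ee_pos'],telemetry.state()['ee_rot'])
im,c=grab('top','t6');sc,cs=grab('scene','s6')
o=np.zeros((600,800,3),np.uint8)
o[:,:400]=cv2.resize(im[165:315,250:350,::-1],(400,600),interpolation=2)
o[:300,400:]=cv2.resize(sc[220:310,290:410,::-1],(400,300),interpolation=2)
cv2.imwrite('pics/c6.png',o)
E
```

```text
time_s: 13.58
ee_pos: [468.8, -104.2, 130.3]
ee_rot: [180.0, -0.0, -165.3]
force: [0.6, -0.4, -0.0]
gripper_width: 40.9
gripper_force: 0.0
time_s: 13.82
ee_pos: [469.8, -103.4, 130.3]
ee_rot: [180.0, 0.0, -160.7]
force: [0.1, -0.3, 0.3]
gripper_width: 24.1
gripper_force: 0.0
[ 469.81935752 -103.38454392  130.26464218] [ 1.79992365e+02  5.56118772e-03 -1.60661122e+02]
```

View pics/c6.png

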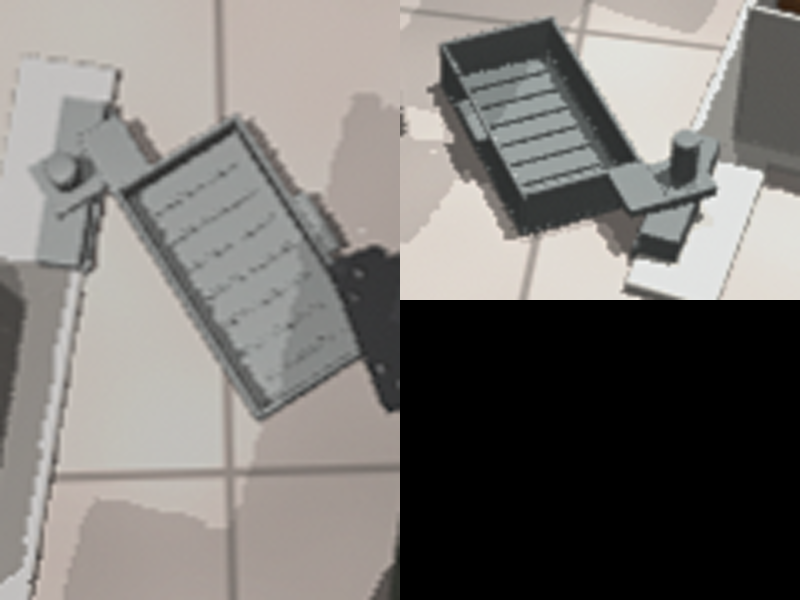

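The pin stands seated on the ear. The box's inner wall runs from top px (280,212.5) to (315,268.8), with its outer corner at (309.5,194.5).

```bash
cat > tr.py <<'E'
from h import *
def R(a): a=np.radians(a);return np.array([[np.cos(a),-np.sin(a)],[np.sin(a),np.cos(a)]])
H=np.array([557.9,137.2])
E
python3 - <<'E'
from tr import *
c=eyes.calibration('top')
a=plane(c,280,212.5,39)[:2];b=plane(c,315,268.75,39)[:2];o=plane(c,309.5,194.5,39)[:2]
d=b-a;e=o-a
yaw=np.degrees(np.arctan2(d[1],d[0]))-90
print(a,b,o,'len',np.linalg.norm(d),np.linalg.norm(e),'tray yaw',yaw%360,np.degrees(np.arctan2(e[1],e[0]))-180)
ph=yaw%360
print('pred corners',H+R(ph)@[-18,20],H+R(ph)@[-18,180],H+R(ph)@[-105,20])
for t in (ph,110,100,90,80): print(t,'push',H+R(t)@[-105-16,150])
E
```

```text
[547.29512841 103.09116122] [413.8375576  24.8329193] [588.36049428  33.16008394] len 154.71029582759152 81.09697801311944 tray yaw 120.38695153230233 -239.5774248083013
pred corners [549.75249401 111.55593351] [411.73187156  30.62196179] [593.76034113  36.50722005]
120.38695153230233 push [489.71198256 -43.05369421]
110 push [458.33054422 -27.80582861]
100 push [431.19026655  -8.00896476]
90 push [407.9  16.2]
80 push [389.16740755  44.08548854]
```

```bash
python3 -m crank '[{"dx":0.0187,"dy":0.0275,"dz":-0.03,"yaw":1},{"dx":0.0187,"dy":0.0275,"dz":-0.03,"yaw":1},{"dx":0,"dy":0,"dz":-0.04,"yaw":0.2},{"dx":0,"dy":0,"dz":-0.03,"yaw":0},{"dx":0,"dy":0,"dz":-0.005,"yaw":0},{"dx":0,"dy":0,"dz":0,"yaw":0}]'
python3 - <<'E'
from tr import *
p=telemetry.state()['ee_pos'][:2];print(p,R(-120.4)@(p-H))
q=p
for t in np.arange(118,79,-4):
    n=H+R(t)@[-118.5,150];print(t,n.round(1),((n-q)/800).round(4));q=n
E
```

```text
time_s: 14.68
ee_pos: [500.4, -58.5, 22.6]
ee_rot: [-180.0, 0.0, -149.5]
force: [1.1, 0.5, 0.2]
gripper_width: 0.1
gripper_force: 0.0
[500.40505216 -58.52530276] [-139.72136417  148.63379011]
118 [481.1 -37.9] [-0.0241  0.0258]
114 [469.1 -32.1] [-0.015   0.0072]
110 [457.5 -25.5] [-0.0145  0.0083]
106 [446.4 -18.1] [-0.0139  0.0093]
102 [435.8  -9.9] [-0.0132  0.0102]
98 [425.9  -1. ] [-0.0125  0.0111]
94 [416.5   8.5] [-0.0117  0.0119]
90 [407.9  18.7] [-0.0108  0.0127]
86 [400.   29.5] [-0.0099  0.0134]
82 [392.9  40.7] [-0.0089  0.0141]
```

```bash
python3 -m crank '[{"dx":-0.008,"dy":0.0086,"dz":0,"yaw":0},{"dx":-0.008,"dy":0.0086,"dz":0,"yaw":-0.2},{"dx":-0.008,"dy":0.0086,"dz":0,"yaw":-0.3},{"dx":-0.0075,"dy":0.0036,"dz":0,"yaw":-0.4},{"dx":-0.0075,"dy":0.0036,"dz":0,"yaw":-0.4}]'; python3 -m crank '[{"dx":-0.0073,"dy":0.0041,"dz":0,"yaw":-0.4},{"dx":-0.0073,"dy":0.0041,"dz":0,"yaw":-0.4},{"dx":-0.007,"dy":0.0046,"dz":0,"yaw":-0.4},{"dx":-0.007,"dy":0.0046,"dz":0,"yaw":-0.4}]'; python3 - <<'E'
from tr import *
s=telemetry.state();p=s['ee_pos'][:2];v=p-H;print(p,np.hypot(*v),np.degrees(np.arctan2(v[1],v[0])-np.arctan2(150,-118.5))%360,s['force'])
im,c=grab('scene','s7')
E
```

```text
time_s: 15.3
ee_pos: [468.5, -32.3, 23.0]
ee_rot: [-179.9, 0.1, -156.1]
force: [0.6, -1.4, 0.5]
gripper_width: 0.5
gripper_force: 0.8
time_s: 15.8
ee_pos: [445.7, -18.4, 23.0]
ee_rot: [-180.0, 0.1, -164.1]
force: [-0.3, -1.0, 0.3]
gripper_width: 0.3
gripper_force: 0.7
[445.74523439 -18.35937886] 191.77437733094476 105.90052024046128 [-0.31357629 -1.04645275  0.32349714]
```

```bash
python3 -m crank '[{"dx":-0.0066,"dy":0.0051,"dz":0,"yaw":-0.4},{"dx":-0.0066,"dy":0.0051,"dz":0,"yaw":-0.4},{"dx":-0.0062,"dy":0.0056,"dz":0,"yaw":-0.4},{"dx":-0.0062,"dy":0.0056,"dz":0,"yaw":-0.4},{"dx":-0.0058,"dy":0.006,"dz":0,"yaw":-0.4},{"dx":-0.0058,"dy":0.006,"dz":0,"yaw":-0.4},{"dx":-0.0054,"dy":0.0064,"dz":0,"yaw":-0.4},{"dx":-0.0054,"dy":0.0064,"dz":0,"yaw":-0.4}]'; python3 -m crank '[{"dx":-0.005,"dy":0.0067,"dz":0,"yaw":-0.4},{"dx":-0.005,"dy":0.0067,"dz":0,"yaw":-0.4},{"dx":0,"dy":0,"dz":0,"yaw":0}]'; python3 - <<'E'
from tr import *
s=telemetry.state();p=s['ee_pos'][:2];v=p-H;print(p,np.hypot(*v),np.degrees(np.arctan2(v[1],v[0])-np.arctan2(150,-118.5))%360,s['force'])
E
```

```text
time_s: 16.85
ee_pos: [407.4, 18.5, 22.8]
ee_rot: [-180.0, 0.1, 179.9]
force: [0.7, -0.9, 1.0]
gripper_width: 0.5
gripper_force: 0.8
time_s: 17.23
ee_pos: [399.1, 29.5, 22.6]
ee_rot: [180.0, 0.0, 176.0]
force: [0.3, -1.3, 0.3]
gripper_width: 0.5
gripper_force: 0.0
[399.0572612  29.4656487] 191.93151413973953 85.83816511438152 [ 0.31993971 -1.32229485  0.33906612]
```

```bash
python3 -m crank '[{"dx":-0.0046,"dy":0.007,"dz":0,"yaw":-0.4},{"dx":-0.0033,"dy":0.0053,"dz":0,"yaw":-0.3},{"dx":0,"dy":0,"dz":0,"yaw":0},{"dx":0,"dy":0,"dz":0,"yaw":0}]'; cat > lines.py <<'E'
from tr import *
s=telemetry.state();p=s['ee_pos'][:2];v=p-H;print(p,np.hypot(*v),np.degrees(np.arctan2(v[1],v[0])-np.arctan2(150,-118.5))%360,s['force'])
import sys
for n,z0 in (('top',0),('scene',0)):
    im,c=grab(n,n+sys.argv[1]);L=cv2.createLineSegmentDetector().detect(cv2.cvtColor(im,cv2.COLOR_RGB2GRAY))[0][:,0]
    for l in L:
        for z in (39,10):
            a=plane(c,l[0],l[1],z)[:2];b=plane(c,l[2],l[3],z)[:2];d=b-a
            if np.hypot(*d)<45: continue
            A=R(-80)@(a-H);B=R(-80)@(b-H)
            if z==39 and not(-125<A[0]<-5 and 0<A[1]<200): continue
            if z==10 and not(-35<A[0]<-2 and abs(B[0]-A[0])<20): continue
            ang=np.degrees(np.arctan2(d[1],d[0]))%180-90
            if 70<ang%180<90: print(n,z,A.round(1),B.round(1),'yaw',round(ang%180,2),'len',np.hypot(*d).round())
E
python3 lines.py 8
```

```text
time_s: 17.73
ee_pos: [393.1, 39.0, 22.3]
ee_rot: [180.0, -0.0, 172.5]
force: [0.2, 0.3, -0.5]
gripper_width: 0.3
gripper_force: 0.0
[393.10628543  39.04254336] 191.81202948459637 82.47091438942681 [ 0.16200472  0.32175025 -0.4694244 ]
top 39 [-28.3  81.6] [-26.9  34.1] yaw 81.72 len 47.0
top 10 [-24.9  79. ] [-23.4  30.2] yaw 81.72 len 49.0
top 39 [-117.    23.5] [-119.4   70.8] yaw 82.97 len 47.0
top 39 [-39.9 149.6] [-59.4 301.2] yaw 87.33 len 153.0
top 39 [-34.9  29.7] [-37.8  86. ] yaw 83.0 len 56.0
top 10 [-31.6  25.6] [-34.7  83.5] yaw 83.0 len 58.0
top 39 [-12.3  59.9] [-11.4 157.2] yaw 79.44 len 97.0
top 10 [-8.4 56.6] [ -7.4 156.8] yaw 79.44 len 100.0
top 39 [-109.2   72.5] [-107.1   18.9] yaw 82.24 len 54.0
top 39 [-36.2 100.6] [-41.  146.7] yaw 85.93 len 46.0
top 10 [-33.   98.5] [-37.9 145.9] yaw 85.93 len 48.0
scene 10 [ -19.  -342.5] [ -12.5 -255.2] yaw 75.74 len 88.0
scene 39 [-20.  127.4] [-15.4  29.2] yaw 82.67 len 98.0
scene 10 [-26.5 159.9] [-21.8  58.5] yaw 82.67 len 102.0
scene 10 [ -11.1 -255.1] [   4.6 -154.1] yaw 71.15 len 102.0
scene 10 [ -3.5 158.5] [ -8.6 205.4] yaw 86.12 len 47.0
scene 10 [ -4.1 319.5] [ -5.7 410.1] yaw 81.02 len 91.0
scene 39 [-104.    14.5] [-107.7   90.9] yaw 82.78 len 76.0
scene 10 [-7.5 69.9] [ -7.3 118. ] yaw 79.73 len 48.0
scene 39 [-22.9  39.9] [-25.2  93. ] yaw 82.49 len 53.0
scene 10 [-29.6  69.6] [-31.9 124.4] yaw 82.49 len 55.0
```

The foot lies at yaw 79.6° and the tray at 82.5°, agreeing in both views, so 2.9° remains.

```bash
python3 -m crank '[{"dx":-0.0022,"dy":0.0036,"dz":0,"yaw":-0.2},{"dx":-0.0022,"dy":0.0036,"dz":0,"yaw":-0.2},{"dx":-0.0019,"dy":0.0032,"dz":0,"yaw":-0.18},{"dx":0,"dy":0,"dz":0,"yaw":0},{"dx":0,"dy":0,"dz":0,"yaw":0}]'; python3 lines.py 9
```

```text
time_s: 18.45
ee_pos: [388.0, 47.4, 22.3]
ee_rot: [180.0, -0.0, 169.6]
force: [-0.4, 0.2, 0.7]
gripper_width: 0.3
gripper_force: 0.0
[388.04038183  47.41440485] 192.1294953454963 79.55161488613572 [-0.36069324  0.23718505  0.71206854]
top 10 [-19.4 239.6] [-14.4 163.9] yaw 83.77 len 76.0
top 39 [-18.7 164.1] [-12.2 109.8] yaw 86.86 len 55.0
top 10 [-15.  163.9] [ -8.3 108. ] yaw 86.86 len 56.0
top 39 [-116.6   17.5] [-114.9   74.7] yaw 78.27 len 57.0
top 39 [-20.6  98.1] [-25.1  39.7] yaw 75.59 len 59.0
top 10 [-17.   95.9] [-21.6  35.9] yaw 75.59 len 60.0
top 39 [-22.7 108.5] [-48.9 316.9] yaw 87.17 len 210.0
top 39 [-106.4   70.2] [-106.5   25.1] yaw 79.87 len 45.0
top 39 [-33.7  32.9] [-35.4  88.6] yaw 81.7 len 56.0
top 10 [-30.4  28.9] [-32.1  86.2] yaw 81.7 len 57.0
top 39 [-37.8 155.8] [-31.7 107.1] yaw 87.19 len 49.0
top 10 [-34.6 155.4] [-28.3 105.3] yaw 87.19 len 50.0
scene 10 [ -18.2 -342.5] [ -15.  -273.5] yaw 77.38 len 69.0
scene 10 [ -13.7 -273. ] [   4.5 -154. ] yaw 71.32 len 120.0
scene 39 [-11.6 114.7] [-12.   36.3] yaw 79.74 len 78.0
scene 10 [-17.9 146.7] [-18.2  65.9] yaw 79.74 len 81.0
scene 10 [ -4.2 339.1] [ -5.8 410.1] yaw 81.28 len 71.0
scene 10 [ -4.  253.3] [ -4.9 338.1] yaw 80.61 len 85.0
scene 10 [-7.6 66.2] [ -7.  125.8] yaw 79.42 len 60.0
scene 39 [-20.9  40.9] [-20.3 141.2] yaw 79.62 len 100.0
scene 10 [-27.5  70.6] [-26.8 174.1] yaw 79.62 len 104.0
scene 39 [-103.    19.4] [-102.8   97. ] yaw 79.81 len 78.0
scene 39 [-109.2   69.3] [-108.9   21.1] yaw 80.36 len 48.0
```

The tray now reads 79.6–79.8°, in line with the foot. Backing off, lifting and taking a final look.

```bash
python3 -m crank '[{"dx":-0.002,"dy":-0.011,"dz":0,"yaw":0},{"dx":-0.007,"dy":-0.04,"dz":0,"yaw":0},{"dx":0,"dy":-0.05,"dz":0.02,"yaw":0},{"dx":0,"dy":-0.05,"dz":0.05,"yaw":0},{"dx":0,"dy":-0.05,"dz":0.05,"yaw":0},{"dx":0,"dy":0,"dz":0,"yaw":0}]'; python3 lines.py 10; python3 - <<'E'
from h import *
t=cv2.imread('pics/top10.png');s=cv2.imread('pics/scene10.png')
o=np.zeros((600,800,3),np.uint8)
o[:,:400]=cv2.resize(t[165:315,240:340],(400,600),interpolation=2)
o[:300,400:]=cv2.resize(s[215:305,300:420],(400,300),interpolation=2);o[300:,400:]=cv2.resize(t[80:380,110:510],(400,300))
cv2.imwrite('pics/c10.png',o)
E
```

```text
time_s: 19.3
ee_pos: [382.8, -116.6, 120.9]
ee_rot: [-179.9, 0.4, 169.3]
force: [-0.2, -0.3, -0.6]
gripper_width: 0.3
gripper_force: 0.0
[ 382.84804845 -116.55579956] 308.27778309394654 107.09163909310121 [-0.21875122 -0.30074456 -0.59582589]
top 10 [-15.3 220.4] [-19.4  72.5] yaw 78.43 len 148.0
top 39 [-116.1   20.4] [-116.1   74.7] yaw 79.92 len 54.0
top 39 [-34.1  30.9] [-34.1 165.5] yaw 80.0 len 135.0
top 10 [-30.8  26.8] [-30.8 165.3] yaw 80.0 len 139.0
top 39 [-23.8 180.9] [-23.3 247. ] yaw 79.59 len 66.0
top 10 [-20.2 181.1] [-19.7 249.1] yaw 79.59 len 68.0
top 39 [-105.1  168.2] [-105.5   25.1] yaw 79.86 len 143.0
top 39 [-12.3  59.9] [-11.3 157.2] yaw 79.42 len 97.0
top 10 [-8.4 56.6] [ -7.4 156.8] yaw 79.42 len 100.0
top 39 [-12.5 161.9] [-10.9 212. ] yaw 78.28 len 50.0
top 10 [ -8.5 161.6] [ -7.  213.2] yaw 78.28 len 52.0
top 10 [-33.5 322.7] [-45.5 238.7] yaw 71.91 len 85.0
scene 10 [ -18.1 -342.5] [ -15.  -273.5] yaw 77.46 len 69.0
scene 10 [ -13.7 -273. ] [   4.5 -154.1] yaw 71.3 len 120.0
scene 39 [-11.6 118.6] [-12.   29.6] yaw 79.73 len 89.0
scene 10 [-17.9 150.8] [-18.3  59. ] yaw 79.73 len 92.0
scene 10 [ -4.2 336. ] [ -5.7 412. ] yaw 81.12 len 76.0
scene 10 [ -4.8 258. ] [ -5.3 318. ] yaw 80.56 len 60.0
scene 39 [-108.   40.] [-107.3  123.1] yaw 79.56 len 83.0
scene 39 [-93.2 132.3] [-93.6  16.7] yaw 79.79 len 116.0
scene 39 [-21.5  41. ] [-20.3 145.2] yaw 79.33 len 104.0
scene 10 [-28.   70.7] [-26.8 178.3] yaw 79.33 len 108.0
scene 10 [-7.6 69.9] [ -6.9 125.8] yaw 79.33 len 56.0
scene 10 [-29.8 304.4] [-41.8 222.3] yaw 71.68 len 83.0
```

View pics/c10.png

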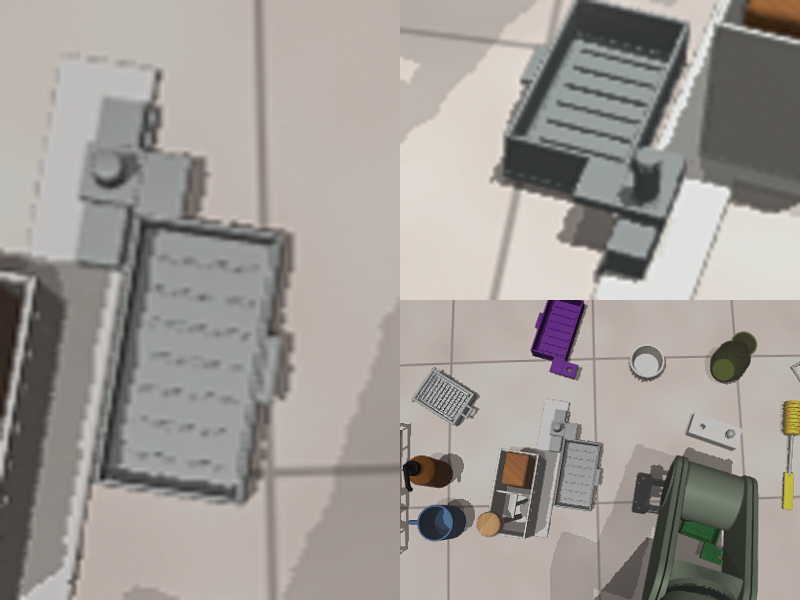

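The tray lies shut along the foot and parallel within about 0.4°. The pin is seated, the bystanders haven't moved and the arm is clear.

```bash
python3 -c "
from workcell import ticket;print(ticket.job_done())"
```

```text
the job is handed in; nothing more can be done
None
```

The job is handed in: the pin is threaded through the ear and shoe with its head seated (about 5 N on contact), the tray is swung shut parallel to the caddy's foot within about 0.4° and released, the bystanders are where they were, and it took about 19 s.

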